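# Try the readjusted roller catch of a bench cabinet

## Task

The roller catch of the small bench cabinet has just been readjusted, so try it under load: stand the small amber bottle upright in the pocket on the inside of the open door, then gently push the door until the catch snaps and holds it shut with your hand off it. Then pull the door back through the catch, leave it standing at least half open with the bottle still upright in its pocket, and let go. Feel for the snap and stop there: once the door is on its stop do not lean on it (less than 10 N on the handle crushes the buffer behind it), do not slam or fling it, and leave the other things on the bench alone.

Things in the scene. Friction and masses are not known exactly. Their poses are not given: they have to be found in the camera images.
- cabinet: White bench cabinet, fixed: 220 deep (x), 240 wide (y), 190 high (underside of its top at 184). Origin: centre of its underside. Its x axis points to its back, so the open front looks along -x, at x = -110; its left cheek (y = +108 to +120) stands 24 further forward. Position and yaw vary
- leaf (a joint): Angle of the grey door leaf (rad). 0 = flush: inner face in the plane of the cabinet's front; grows as the free edge swings out towards the cabinet's -x, up to 1.75. Vertical hinge on the cabinet's -y side (the robot's right). Friction (under 1 N at the handle) and damping (0.6 N m s/rad) keep the leaf where it is left. Shut, it rests on a stop anywhere from -0.09 to 0.09, hidden, new each time
- buffer (a joint): Compression (m) of the sprung rubber buffer that is the shut leaf's stop, hidden behind its free edge: 0 = untouched, about 0.001 when the snapped leaf rests on it. It yields 1 mm per 6 N at the handle (5 N/mm at the buffer) and is crushed beyond 0.0025, that is about 8 N at the handle on top of the catch's own pull
- edge (a point): Upper outer corner of the leaf at its free edge, 213 from the hinge along the leaf, 184 above the bench. Behind this edge is the catch, of unknown depth setting. A weak pop-out pin (1 to 2 N) meets the leaf about 0.2 rad before its shut rest; a sprung roller resists from 0.07 rad before it with up to 10 to 14 N at the handle and gives way 0.027 rad before it: the leaf then jumps home by itself
- edge_in (a point): Upper inner corner of the leaf at its free edge, 16 inward of the outer one. A leaf that has not snapped is pushed back by the pin to over 0.105 rad when let go; one that has snapped stays below 0.09. Pulling it open again takes about 4 to 7 N at the handle over the first 0.03 rad; then it comes freely
- handle (a point): Middle of the door's steel bar handle, turns with the leaf. Bar: 10 thick, 90 long, level, parallel with the leaf, 162 above the bench, its axis 42 in front of the outer face, held at both ends. The point is 160 from the hinge along the leaf, 70 in front of the hinge axis. Axes: see hinge
- hinge (a point): Point of the hinge axis at the height of the handle (162); the axis lies 12 behind the plane of the leaf's inner face. Leaf: 16 thick, 213 wide, top edge 184 above the bench. Axes: x = normal to the leaf, from outer to inner face; y = along the leaf, hinge to free edge; z up. At leaf angle 0 they equal the cabinet's axes
- pocket (a point): Centre of the inner floor of the white open-topped pocket on the leaf's inner face, 46 above the bench; moves with the leaf. Inside 56 x 56 and 46 deep, walls 4. It is 95 from the hinge along the leaf, 32 inward of the inner face (20 inward of the hinge axis). Axes as those of the hinge
- bottle: Small amber glass bottle with a paper label and white cap, 46 in diameter up to 115 high, 130 high in all, about 160 g, standing loose on the bench. Origin: centre of its underside; z = its axis, up
- big_bottle: Bystander: clear bottle, 72 in diameter, 165 high, loose. Origin: centre of its underside
- squat_jar: Bystander: clear jar, 60 in diameter, 70 high, loose. Origin: centre of its underside
- beaker: Bystander: beaker, 72 in diameter, 85 high, loose. Origin: centre of its underside
- mouse: Bystander: black computer mouse, 100 x 58 x 36, loose. Origin: centre of its underside

How it is judged:
By the outcome, as a careful person would: the job done as asked, in the order asked, and still so for the second after the job is handed in, with the robot touching nothing.
It also fails if it takes over 72 s, if anything falls off the work surface, if the arm or the gripper's body presses on something with over 40 N, if the wrist force passes 120 N, or if a joint passes its speed limit or range.

## Robot

A 6-joint arm with a two-finger parallel gripper is mounted at the origin on the work surface. World frame = base frame: x ahead of the robot, y to its left, z up, the work surface at z = 0. Lengths are in m, angles in rad, forces in N, time in s.
With the tool pointing down it reaches from about 0.25 to 0.8 m from the base axis. Payload 8.5 kg.
Tool frame: the origin (TCP) lies at the very end of the fingers, on their centre line; the grasp point (between the pads) lies 19 mm behind it (env.tcp_to_grasp is the distance from the TCP to the grasp point, in m); z points along the fingers, y is the line along which they close (so a half turn about z gives the same grasp; the last joint's range is limited). The gripper opens to 85 mm and grips with 20 to 120 N. Pads are 22 mm wide; open, the fingers measure 114 mm over their backs; the gripper's body (76 mm by 85 mm) begins 54 mm behind the grasp point. The pads swing forward as they close: fully open they stand 13 mm farther back than shut.
Start: joints at [-1.162, 0.238, -0.013, 1.319, 0, 1.571], TCP at [0.209, -0.482, 0.231] pointing down, gripper open.
Joint ranges: [-2.66, 2.66], [-1.03, 1.9], [-1.14, 1.46], [-1.82, 2.27], [-1.45, 1.34], [-3.14, 3.14]. Speed limits (rad/s): [2.22, 2.22, 2.79, 3.14, 3.14, 3.14].

## Interface

Orientations are given as [roll, pitch, yaw] about the fixed x, y, z axes, in that order (R = Rz(yaw) Ry(pitch) Rx(roll)).
In Python, from bench import get_state, camera, camera_params, job, env gives the robot as it stands.
- The arm moves only by the shell command python3 -m jog 'ROWS' [OPENING]. ROWS is JSON, one flat list of numbers, 6 for each row, row after row: the shift along the tool's x, y, z in cm, then the turn, a rotation vector about the tool's x, y, z in degrees. In form: [dx, dy, dz, rx, ry, rz, dx, dy, dz, rx, ry, rz, ...]. A call has 1 to 8 rows; each row shifts and turns the commanded pose from where the row before left it, along the tool's axes as they then stand; what a row does not reach is not made up. A row lasts 1/10 s, in which the tool goes at most 50 mm and 8.59 degrees, less where a joint would pass 70% of its speed; a pose out of reach is approached as far as the arm can. A call with a gripper value outside its range is refused whole. OPENING is the closure, from -1 (fully open) to 1 (shut), so that 0 is half open, set as the call begins (- or left out, the last holds). The fingers move at their own pace and stop on an object; the grip force is fixed at half the most. Time passes only in rows, so rows that do not move let the fingers close. It gives the time, the measured TCP pose, the force, the opening and the grip force at its end, in the units of the state.
- get_state(): the state, without advancing time (a new reading comes with each control period).
- camera(name): name is "scene" or "top" or "wrist"; returns the picture (384x512x3 uint8, red, green, blue); there is no depth.
- camera_params(name): a dict with "K" (3x3 intrinsics, pixels), "xyz" and "orientation" of the camera in the world; the wrist camera has in their place "mount" (4x4, takes a point from camera to tool coordinates, whose origin is the TCP and whose axes are the flange's). Camera axes: x right, y down, z forward; pixel columns grow to the right and rows downward; lengths in m; the calibration is good to about 2 mm. A picture is of the moment at which its call begins: read the wrist's pose just before it. camera_params takes no time and is no camera call.
- job.sign_off(): hands the job in; it is judged then, once.
The state is a dict: "time_s": time; "joints": joint angles; "dq": joint speeds; "tau": joint torques, N m; "tool_pos": TCP position; "ee_rot": TCP orientation; "wrist_force": force on the tool from outside, world axes, zero at the start; "wrist_torque": the same for the moment, N m; "grip_width": finger opening in m; "grip_force": force on a finger pad.
Only numpy, scipy, OpenCV 4.12 (cv2) and the standard library are available. Lean on these libraries where they do the work, as an engineer would, in place of code of your own. Each camera call takes 0.05 s, during which the arm holds its last target. There are 200 camera calls.

## Working session

There is one attempt and no reset: what is moved stays moved. The work goes in short steps, Python scripts to look and compute and a shell command to move; the robot and the scene stay as the last step left them, time stands still between calls to the robot, and variables do not carry over. Pictures are saved under pics/ and viewed, at most 10 in all, crops included, and the job is handed in when it is done.

```bash
ls; mkdir -p pics; cat > h.py <<'E'
import numpy as np, cv2
from scipy.spatial.transform import Rotation as R
from bench import get_state, camera, camera_params, job, env
def cam(name):
    p=camera_params(name)
    K=np.array(p["K"])
    if name=="wrist":
        s=get_state(); M=np.array(p["mount"]); Rt=R.from_euler('xyz',s["ee_rot"]).as_matrix()
        return K,Rt@M[:3,:3],np.array(s["tool_pos"])+Rt@M[:3,3]
    return K,R.from_euler('xyz',p["orientation"]).as_matrix(),np.array(p["xyz"])
def ray(c,uv,z):
    K,Rm,t=c; d=Rm@np.linalg.solve(K,[uv[0],uv[1],1.]); return t+d*(z-t[2])/d[2]
def proj(c,P):
    K,Rm,t=c; q=K@(Rm.T@(np.asarray(P)-t)); return q[:2]/q[2]
def tri(c1,a,c2,b):
    A=[];B=[]
    for c,uv in((c1,a),(c2,b)):
        d=c[1]@np.linalg.solve(c[0],[uv[0],uv[1],1.]); d/=np.linalg.norm(d); P=np.eye(3)-np.outer(d,d); A.append(P);B.append(P@c[2])
    return np.linalg.solve(sum(A),sum(B))
def snap(name,f):
    c=cam(name); im=camera(name); cv2.imwrite("pics/"+f,im[:,:,::-1]); return c,im
def delta(pos,yaw=None):
    """tool-axes shift in cm to TCP pos"""
    s=get_state(); Rt=R.from_euler('xyz',s["ee_rot"]).as_matrix()
    return Rt.T@(np.array(pos)-s["tool_pos"])*100
E
python3 - <<'E'
from h import *
s=get_state();print(s)
for n in("scene","top"):
    p=camera_params(n);print(n,p); snap(n,n+"0.png")
a=np.hstack([cv2.imread("pics/scene0.png"),cv2.imread("pics/top0.png")])
print(camera_params("wrist")["mount"])
E
```

```text
pics
{'time_s': 0.0, 'joints': array([-1.16198133e+00,  2.38780698e-01, -1.42504865e-02,  1.31920094e+00,
        2.32656461e-05,  1.57079470e+00]), 'dq': array([ 1.12940160e-03,  6.76520551e-04,  1.70319068e-03, -3.85281293e-04,
        1.15325030e-06,  9.26186387e-04]), 'tau': array([-1.20194789e-03, -5.38775325e+01,  3.46441269e+01,  1.83397823e-02,
        2.01732280e-05, -6.54127760e-06]), 'tool_pos': array([ 0.208541  , -0.48135299,  0.23067914]), 'ee_rot': array([-3.14015686e+00, -2.32679606e-05,  4.08816588e-01]), 'wrist_force': array([ 0.64008537,  0.83148648, -0.53600887]), 'wrist_torque': array([ 0.01502194, -0.00338336, -0.00843878]), 'grip_force': 0.0, 'grip_width': 0.0851414477756182}
scene {'K': array([[476.62374128,   0.        , 262.46322964],
       [  0.        , 476.62374128, 189.30256057],
       [  0.        ,   0.        ,   1.        ]]), 'xyz': array([ 0.21722565, -0.11242296,  1.32768604]), 'orientation': array([-2.82698142e+00, -2.47291702e-03, -1.32072525e+00])}
top {'K': array([[415.42871269,   0.        , 261.64267888],
       [  0.        , 415.42871269, 198.49207997],
       [  0.        ,   0.        ,   1.        ]]), 'xyz': array([ 0.41152921, -0.03457396,  1.45377827]), 'orientation': array([-2.99973247e+00,  1.60383056e-03, -1.58768434e+00])}
[[-2.12198184e-04 -9.64625202e-01 -2.63625063e-01  6.66438185e-02]
 [ 9.99999865e-01 -3.29640152e-04  4.01255639e-04 -1.72607826e-03]
 [-4.73962708e-04 -2.63624942e-01  9.64625142e-01 -1.43035821e-01]
 [ 0.00000000e+00  0.00000000e+00  0.00000000e+00  1.00000000e+00]]
```

View pics/scene0.png

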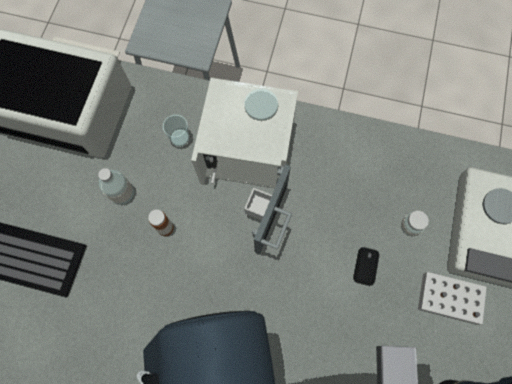

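View pics/top0.png

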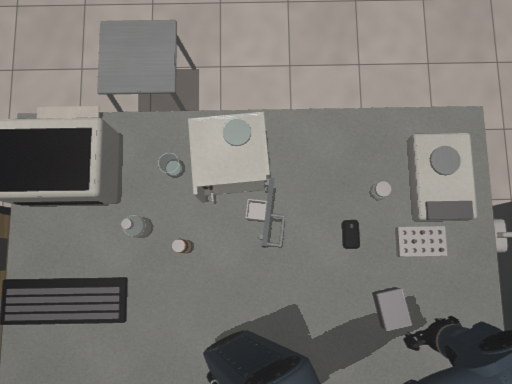

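The scene shows the cabinet at top centre and its door standing about 90° open (leaf near (272,210), pocket at (258,203), handle at (280,232)). The amber bottle is at (158,217). The top view shows the same: cap at (180,246), pocket at (258,210), leaf from (268,180) to (266,245).

```bash
python3 - <<'E'
import cv2,numpy as np
a=cv2.imread("pics/top0.png")[105:255,160:310]; b=cv2.imread("pics/scene0.png")[75:260,145:305]
f=lambda i,w,h:cv2.resize(i,(w,h),interpolation=cv2.INTER_CUBIC)
cv2.imwrite("pics/z.png",np.hstack([f(a,400,400)[:, :],np.zeros((400,0,3),np.uint8),f(b[25:],400,400)]))
cv2.imwrite("pics/zt.png",f(cv2.imread("pics/top0.png")[105:255,160:310],600,600))
E
```

```text
(no output)
```

View pics/zt.png

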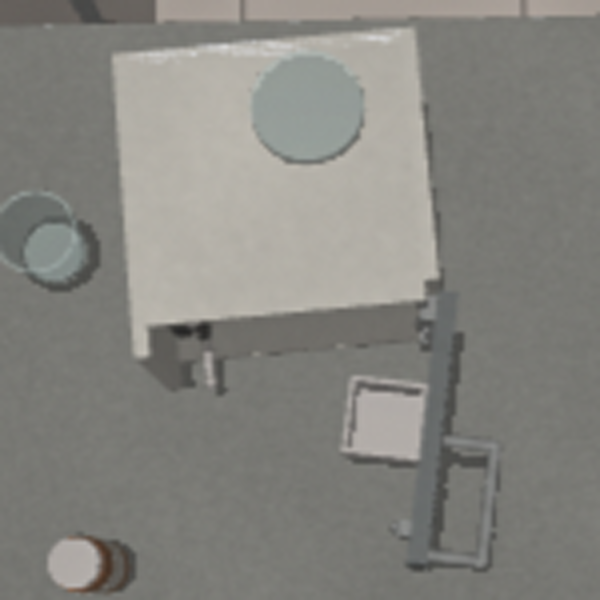

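The enlargement shows the leaf top from (447,292) to its free end (408–430,567), the handle bar from (495,442) to (485,565), the pocket rim corners at (352,378) and (344,452), and the cap at (76,563).

```bash
cat > m0.py <<'E'
from h import *
c=cam("top")
def p(u,v,z): return ray(c,(160+u/4-.4,105+v/4-.4),z)
pts={k:p(*v) for k,v in dict(BL=(113,55,.19),BR=(415,28,.19),FR=(439,278,.19),CL=(135,357,.19),
 eo=(430,568,.184),ei=(408,566,.184),ho=(458,293,.184),hi=(437,292,.184),b1=(494,442,.165),b2=(485,565,.165),
 p1=(352,378,.092),p2=(344,452,.092),cap=(76,563,.13)).items()}
for k,v in pts.items(): print(k,v.round(4))
d=pts["eo"]-pts["ho"]; print("leaf dir",np.degrees(np.arctan2(d[1],d[0])),np.linalg.norm(d))
d=pts["b2"]-pts["b1"]; print("bar dir",np.degrees(np.arctan2(d[1],d[0])),np.linalg.norm(d))
d=pts["BL"]-pts["CL"]; print("cab x dir",np.degrees(np.arctan2(d[1],d[0])),np.linalg.norm(d))
d=pts["BL"]-pts["BR"]; print("cab y dir",np.degrees(np.arctan2(d[1],d[0])),np.linalg.norm(d))
E
python3 m0.py
```

```text
BL [0.8519 0.1933 0.19  ]
BR [ 0.8699 -0.0457  0.19  ]
FR [ 0.668  -0.0608  0.19  ]
CL [0.6101 0.1744 0.19  ]
eo [ 0.445  -0.0497  0.184 ]
ei [ 0.4468 -0.033   0.184 ]
ho [ 0.6571 -0.0754  0.184 ]
hi [ 0.6581 -0.0591  0.184 ]
b1 [ 0.5422 -0.1016  0.165 ]
b2 [ 0.4471 -0.0923  0.165 ]
p1 [0.6048 0.0108 0.092 ]
p2 [0.5434 0.0182 0.092 ]
cap [0.4551 0.23   0.13  ]
leaf dir 173.07693815276284 0.21358465363954104
bar dir 174.45012940070808 0.09553509356525158
cab x dir 4.474332255056735 0.24255995140966324
cab y dir 94.31753023412107 0.23968454309023174
```

```bash
python3 -m jog '[0,0,-1,0,0,-8.58, 0,0,-1,0,0,-8.58, 0,0,-1,0,0,-8.58, 0,0,-1,0,0,-8.58, 0,0,-1,0,0,-8.58, 0,0,-1,0,0,-8.58, 0,0,-1,0,0,-8.58]' -1
python3 -m jog '[4.4,1,0,0,0,0, 4.4,1,0,0,0,0, 4.4,1,0,0,0,0, 4.4,1,0,0,0,0, 4.4,1,0,0,0,0, 4.4,1,0,0,0,0, 4.4,1,0,0,0,0, 4.4,1,0,0,0,0]'
python3 -m jog '[4.4,1,0,0,0,0, 4.4,1,0,0,0,0, 4.4,1,0,0,0,0, 4.4,1,0,0,0,0, 4.4,1,0,0,0,0, 4.4,1,0,0,0,0, 4.4,1,0,0,0,0, 0,0,0,0,0,0]'
python3 - <<'E'
from h import *
s=get_state();print(s["tool_pos"],np.degrees(s["ee_rot"]))
c,im=snap("wrist","w1.png"); print(proj(c,[.455,.23,.13]))
E
```

```text
time_s: 0.8
tool_pos: [0.2086, -0.4815, 0.3013]
ee_rot: [-3.141, -0.001, 1.463]
wrist_force: [0.3, -0.7, -0.5]
grip_width: 0.0852
grip_force: 0.0
time_s: 1.6
tool_pos: [0.3281, -0.1393, 0.3013]
ee_rot: [3.141, -0.0, 1.457]
wrist_force: [1.1, -0.0, -0.4]
grip_width: 0.085
grip_force: 0.0
time_s: 2.4
tool_pos: [0.4338, 0.1612, 0.3002]
ee_rot: [-3.141, -0.001, 1.461]
wrist_force: [0.8, -0.6, -0.0]
grip_width: 0.0856
grip_force: 0.0
[0.43375185 0.16118356 0.30020221] [-1.79938871e+02 -3.86593242e-02  8.37329034e+01]
[267.46387701 104.62482898]
```

View pics/w1.png

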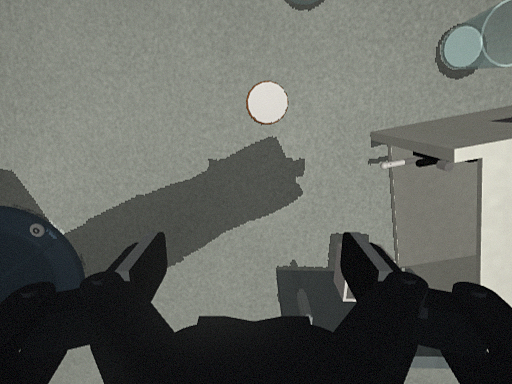

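The wrist view shows the white cap at (267,102), within 3 px of the prediction, and nothing close around it.

```bash
python3 - <<'E'
from h import *
im=cv2.imread("pics/w1.png"); m=(im.min(2)>200)[60:150,220:320].astype(np.uint8)
k=cv2.connectedComponentsWithStats(m); i=1+np.argmax(k[2][1:,4]); uv=k[3][i]+[220,60]; print(k[2][i],uv)
P=ray(cam("wrist"),uv,.13); print(P, delta([P[0],P[1],.078]))
E
```

```text
[  28   22   39   40 1209] [267.22001654 101.8420182 ]
[0.45397363 0.23048945 0.13      ] [ 7.33963505  1.35927831 22.22982926]
```

```bash
python3 -m jog '[3.55,0.62,0,0,0,0, 3.55,0.62,0,0,0,0, 0,0,4.5,0,0,0, 0,0,4.5,0,0,0, 0,0,4,0,0,0, 0,0,4,0,0,0, 0,0,3,0,0,0, 0,0,2.2,0,0,0]'
python3 -m jog '[0,0,0,0,0,0, 0,0,0,0,0,0, 0,0,0,0,0,0, 0,0,0,0,0,0, 0,0,0,0,0,0, 0,0,0,0,0,0, 0,0,0,0,0,0,0,0,0,0,0,0]' 1
```

```text
time_s: 3.25
tool_pos: [0.4518, 0.2243, 0.0774]
ee_rot: [-3.139, 0.002, 1.456]
wrist_force: [0.2, -0.7, 1.0]
grip_width: 0.0852
grip_force: 0.0
time_s: 4.05
tool_pos: [0.4542, 0.2265, 0.0811]
ee_rot: [3.139, -0.001, 1.457]
wrist_force: [1.0, -0.9, 7.7]
grip_width: 0.0447
grip_force: 61.7
```

```bash
python3 -m jog '[0,0,-2,0,0,0, 0,0,-4,0,0,0, 0,0,-4,0,0,0, 0,0,-4,0,0,0, 0,0,0,0,0,0, 0,0,0,0,0,0]'
python3 - <<'E'
from h import *
c=cam("top"); 
ss=[]
for i in range(5):
    im=camera("top"); s=get_state(); ss.append(np.r_[s["tool_pos"],np.degrees(s["ee_rot"][2]),s["wrist_force"]])
print(np.array(ss).round(4))
q=proj(c,[.454,.23,.274]); print(q)
u,v=q.astype(int); z1=cv2.resize(im[v-25:v+25,u-25:u+25,::-1],(400,400),interpolation=cv2.INTER_CUBIC)
c=cam("scene"); im=camera("scene"); q=proj(c,[.454,.23,.274]); print(q)
u,v=q.astype(int); z2=cv2.resize(im[v-25:v+25,u-25:u+25,::-1],(400,400),interpolation=cv2.INTER_CUBIC)
w=camera("wrist"); cv2.imwrite("pics/w2.png",w[:,:,::-1])
cv2.imwrite("pics/g.png",np.hstack([z2,cv2.resize(w[:,:,::-1],(400,400))]))
E
```

```text
time_s: 4.65
tool_pos: [0.4534, 0.2264, 0.2205]
ee_rot: [3.139, -0.002, 1.457]
wrist_force: [-0.2, 0.0, -2.0]
grip_width: 0.0446
grip_force: 61.7
[[ 4.52800e-01  2.26100e-01  2.19300e-01  8.34839e+01 -2.01200e-01
   1.70400e-01 -1.54940e+00]
 [ 4.52400e-01  2.25900e-01  2.18500e-01  8.34891e+01 -9.62000e-01
   2.89500e-01 -1.10430e+00]
 [ 4.52300e-01  2.25800e-01  2.18200e-01  8.34850e+01 -8.85000e-02
   2.12200e-01 -2.19710e+00]
 [ 4.52300e-01  2.25800e-01  2.18100e-01  8.34830e+01 -8.42000e-02
  -1.09300e-01 -9.25300e-01]
 [ 4.52400e-01  2.25900e-01  2.18200e-01  8.34844e+01 -8.10500e-01
  -7.05000e-02 -1.30050e+00]]
[168.42811091 244.23826504]
[142.80932785 201.06891647]
```

View pics/g.png

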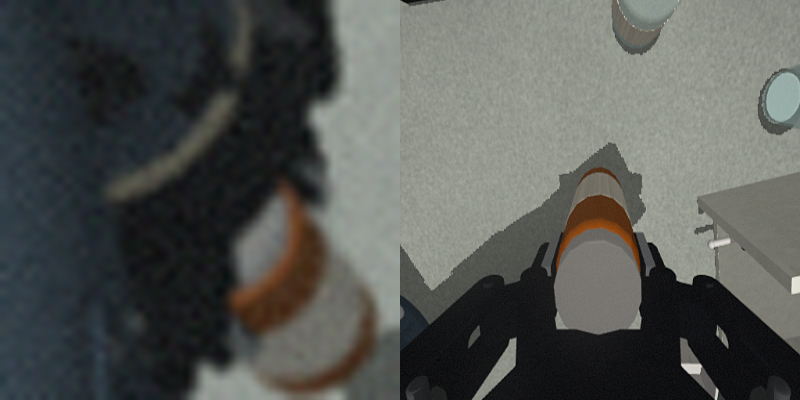

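The bottle hangs upright between the pads, on centre across them. The base's far edge is near wrist pixel (256,161).

```bash
python3 - <<'E'
from h import *
s=get_state();c=cam("wrist")
for z in (.138,.141): 
  P=ray(c,(256,161.5),z); Rt=R.from_euler('xyz',s["ee_rot"]).as_matrix(); print(Rt.T@(P-s["tool_pos"])*1000)
E
python3 -m jog '[-2.5,1.8,0,0,0,0, -3,1.8,0,0,0,0, -3.3,1.8,0,0,0,0, -3.3,1.8,0,0,0,0, -3.3,1.8,0,0,0,0, -3.2,1.8,0,0,0,0, -2.7,1.7,0,0,0,0, -2,1.7,0,0,0,0]'
python3 -m jog '[0,0,2,0,0,0, 0,0,2,0,0,0, 0,0,0,0,0,0,0,0,0,0,0,0]'
python3 - <<'E'
from h import *
ss=[]
for i in range(4):
    im=camera("top"); s=get_state(); ss.append(np.r_[s["tool_pos"],np.degrees(s["ee_rot"])])
print(np.array(ss).round(4))
snap("wrist","w3.png"); 
E
```

```text
[27.54471732  1.19786856 80.42412358]
[28.09093986  1.16819106 77.42371233]
time_s: 5.8
tool_pos: [0.5678, -0.0234, 0.2188]
ee_rot: [-3.141, 0.0, 1.456]
wrist_force: [-0.7, 0.8, -0.8]
grip_width: 0.0444
grip_force: 61.6
time_s: 6.2
tool_pos: [0.5673, -0.0214, 0.1791]
ee_rot: [-3.14, 0.0, 1.457]
wrist_force: [0.1, 0.2, -0.6]
grip_width: 0.0444
grip_force: 61.7
[[ 5.678000e-01 -2.130000e-02  1.799000e-01  1.799877e+02 -4.600000e-03
   8.349780e+01]
 [ 5.681000e-01 -2.130000e-02  1.803000e-01  1.799378e+02 -1.070000e-02
   8.350550e+01]
 [ 5.682000e-01 -2.130000e-02  1.804000e-01  1.799158e+02 -1.160000e-02
   8.350570e+01]
 [ 5.681000e-01 -2.130000e-02  1.803000e-01  1.799118e+02 -1.180000e-02
   8.350450e+01]]
```

View pics/w3.png

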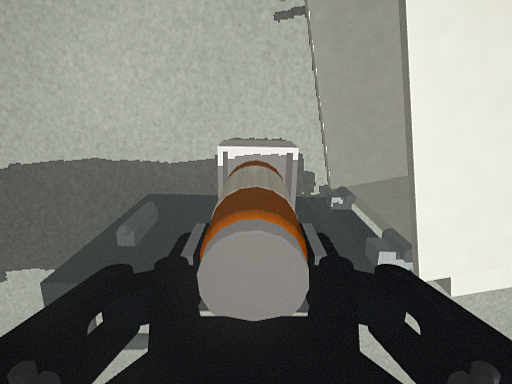

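The wrist view shows the bottle hanging over the pocket. The rim's outer far corners are at about (218,147) and (299,147), and the inner far edge is near row 157.

```bash
python3 - <<'E'
from h import *
im=cv2.imread("pics/w3.png"); g=im.min(2).astype(int)
print(g[136:170,258]); print(g[151,208:232],g[151,288:308])
s=get_state();c=cam("wrist");Rt=R.from_euler('xyz',s["ee_rot"]).as_matrix()
for uv in((218.5,147.5),(299,147.5),(258,147.5),(258,157)):
  P=ray(c,uv,.092); print(P,(Rt.T@(P-s["tool_pos"])*1000).round(1))
E
```

```text
[165 173 146  91 110 121 121 123 118 108 142 213 238 234 232 234 240 216
 123 133 135 136 133 143 111  21  29  32  25  79 131 125 122 121]
[169 162 154 161 159 160 156 162 159 195 237 232 231 232 236 175 178 181
 176 186 240 234 231 230] [241 241 239 241 237 235 233 231 232 238 214 159 166 167 164 156 161 164
 158 161]
[0.54422955 0.01906651 0.092     ] [ 37.3 -28.4  88.2]
[0.60752087 0.0118279  0.092     ] [37.3 35.3 88.3]
[0.57527566 0.01551578 0.092     ] [37.3  2.8 88.3]
[0.5744482  0.00798067 0.092     ] [29.8  2.9 88.3]
```

```bash
python3 -m jog '[0.05,0.2,0,0,0,0, 0,0,1,0,0,0, 0,0,1.2,0,0,0, 0,0,1.2,0,0,0, 0,0,1.0,0,0,0, 0,0,0.5,0,0,0, 0,0,0.3,0,0,0, 0,0,0,0,0,0]'
python3 -m jog '[0,0,0.1,0,0,0, 0,0,0.1,0,0,0, 0,0,0.1,0,0,0, 0,0,0,0,0,0]'
```

```text
time_s: 7.25
tool_pos: [0.5697, -0.0212, 0.1274]
ee_rot: [3.142, -0.0, 1.457]
wrist_force: [0.5, 0.4, -1.6]
grip_width: 0.044
grip_force: 61.6
time_s: 7.65
tool_pos: [0.5702, -0.0211, 0.1269]
ee_rot: [3.139, -0.001, 1.457]
wrist_force: [-5.4, 0.8, 21.4]
grip_width: 0.0441
grip_force: 63.5
```

```bash
python3 -m jog '[0,0,-0.2,0,0,0, 0,0,0,0,0,0]'
python3 -m jog '[0,0,0,0,0,0, 0,0,0,0,0,0, 0,0,0,0,0,0, 0,0,0,0,0,0, 0,0,0,0,0,0,0,0,0,0,0,0]' -1
python3 -m jog '[0,0,-1,0,0,0, 0,0,-2,0,0,0, 0,0,-3,0,0,0, 0,0,-4,0,0,0, 0,0,-4,0,0,0,0,0,-2,0,0,0,0,0,0,0,0,0]'
python3 - <<'E'
from h import *
s=get_state();print(s["tool_pos"],np.degrees(s["ee_rot"]),s["joints"])
c,im=snap("wrist","w4.png")
E
```

```text
time_s: 7.85
tool_pos: [0.5702, -0.0212, 0.127]
ee_rot: [3.14, -0.0, 1.457]
wrist_force: [0.1, -0.0, 9.4]
grip_width: 0.0445
grip_force: 62.7
time_s: 8.45
tool_pos: [0.5697, -0.0212, 0.1262]
ee_rot: [-3.141, -0.0, 1.457]
wrist_force: [0.5, -0.2, -0.2]
grip_width: 0.0853
grip_force: 0.0
time_s: 9.15
tool_pos: [0.571, -0.0213, 0.2904]
ee_rot: [3.135, -0.001, 1.457]
wrist_force: [-0.4, 0.4, -0.5]
grip_width: 0.0855
grip_force: 0.0
[ 0.5709654  -0.02127426  0.29042509] [ 1.79644674e+02 -3.15555438e-02  8.34812908e+01] [-3.72833244e-02  3.04530874e-01  2.28551686e-01  1.48859157e+00
  7.52337729e-05  1.64728788e+00]
```

View pics/w4.png

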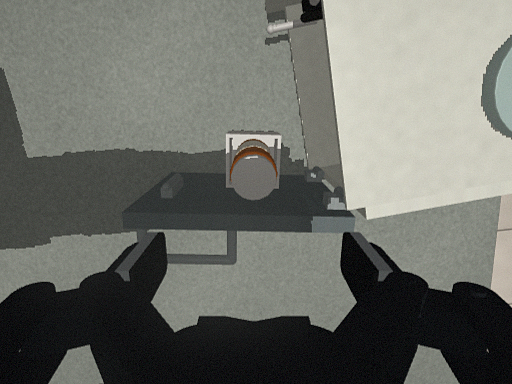

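The bottle stands upright in the pocket, with its cap centred at (253,175). The leaf and the handle are visible below it.

```bash
python3 -m jog '[-2.8,-2.3,0,0,0,8.2, 0,0,0,0,0,8.2, 0,0,0,0,0,8.2, 0,0,0,0,0,8.2, 0,0,0,0,0,8.2, 0,0,0,0,0,8.2, 0,0,0,0,0,8.2, 0,0,0,0,0,8.2]' 0.3
python3 -m jog '[0,0,0,0,0,8.2, 0,0,0,0,0,8.2, 0,0,0,0,0,8, 0,0,0,0,0,0]'
python3 - <<'E'
from h import *
im=camera("top");im=camera("top")
s=get_state();print(s["tool_pos"],np.degrees(s["ee_rot"]),s["joints"])
c,im=snap("wrist","w5.png"); print(delta([.494,-.098,s["tool_pos"][2]]), s["grip_width"], proj(c,[.494,-.098,.165]))
E
```

```text
time_s: 10.0
tool_pos: [0.543, -0.0464, 0.2851]
ee_rot: [-3.141, 0.002, 0.306]
wrist_force: [0.2, 0.0, -0.4]
grip_width: 0.03
grip_force: 0.0
time_s: 10.4
tool_pos: [0.5423, -0.0545, 0.2853]
ee_rot: [-3.135, 0.002, -0.101]
wrist_force: [0.1, 0.4, 0.0]
grip_width: 0.0301
grip_force: 0.0
[ 0.54246479 -0.05408796  0.28557879] [-1.79637925e+02  8.29453187e-02 -5.89385359e+00] [-0.10293566  0.26361934  0.15889434  1.46751942  0.00631931  3.14152414]
[-4.37984432  4.87641498 -0.00859416] 0.02977134938071593 [305.87526335 224.39185726]
```

View pics/w5.png

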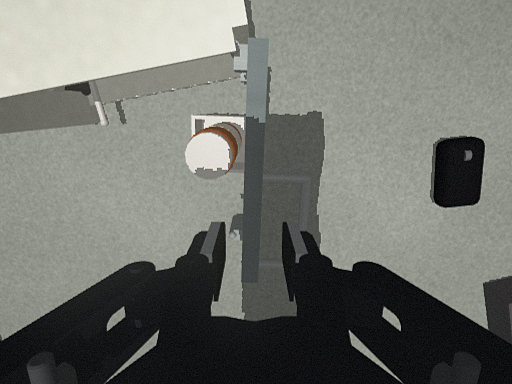

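The wrist view shows the handle bar at u≈305, v 178–267, so its middle is about (305,222), against (306,224) predicted. The last joint is at its limit, so I turn the tool half round.

```bash
python3 -m jog '[0,0,0,0,0,-8.5, 0,0,0,0,0,-8.5, 0,0,0,0,0,-8.5, 0,0,0,0,0,-8.5, 0,0,0,0,0,-8.5, 0,0,0,0,0,-8.5, 0,0,0,0,0,-8.5, 0,0,0,0,0,-8.5]'
python3 -m jog '[0,0,0,0,0,-8.5, 0,0,0,0,0,-8.5, 0,0,0,0,0,-8.5, 0,0,0,0,0,-8.5, 0,0,0,0,0,-8.5, 0,0,0,0,0,-8.5, 0,0,0,0,0,-8.5, 0,0,0,0,0,-8.5]'
python3 -m jog '[0,0,0,0,0,-8.5, 0,0,0,0,0,-8.5, 0,0,0,0,0,-8.5, 0,0,0,0,0,-8.5, 0,0,0,0,0,-8.5, 2.1,-2.5,0,0,0,0, 2.2,-2.4,2.5,0,0,0, 0,0,2.5,0,0,0]'
python3 - <<'E'
from h import *
im=camera("top");im=camera("top")
s=get_state();print(s["tool_pos"],np.degrees(s["ee_rot"]),s["joints"])
print(delta([.494,-.098,.147]))
E
```

```text
time_s: 11.35
tool_pos: [0.5428, -0.0538, 0.2861]
ee_rot: [-3.139, -0.006, 1.091]
wrist_force: [-0.2, -0.1, -0.3]
grip_width: 0.0296
grip_force: 0.0
time_s: 12.15
tool_pos: [0.5428, -0.0538, 0.2861]
ee_rot: [3.137, -0.005, 2.278]
wrist_force: [0.1, -0.1, 0.6]
grip_width: 0.0293
grip_force: 0.0
time_s: 12.95
tool_pos: [0.4919, -0.0982, 0.236]
ee_rot: [3.136, 0.0, 3.011]
wrist_force: [-0.1, 0.8, -0.2]
grip_width: 0.0298
grip_force: 0.0
[ 0.4919639  -0.09676682  0.23364201] [179.61399525  -0.26362547 172.58333066] [-0.19813505  0.20076121 -0.05687053  1.31821727  0.00640537 -0.06869043]
[-0.25768754 -0.15436455  8.66226351]
```

```bash
python3 -m jog '[-0.2,-0.1,3,0,0,0, 0,0,2.5,0,0,0, 0,0,1,0,0,0, 0,0,1,0,0,0, 0,0,1,0,0,0, 0,0,0,0,0,0]'
python3 - <<'E'
from h import *
c,im=snap("wrist","w6.png")
s=get_state();print(s["tool_pos"],s["wrist_force"])
E
```

```text
time_s: 13.65
tool_pos: [0.4958, -0.0974, 0.1505]
ee_rot: [3.135, -0.001, 3.014]
wrist_force: [0.2, -0.4, 0.5]
grip_width: 0.0301
grip_force: 0.0
[ 0.49597542 -0.09749093  0.15106623] [-1.26436416  0.62127281  0.07464556]
```

View pics/w6.png

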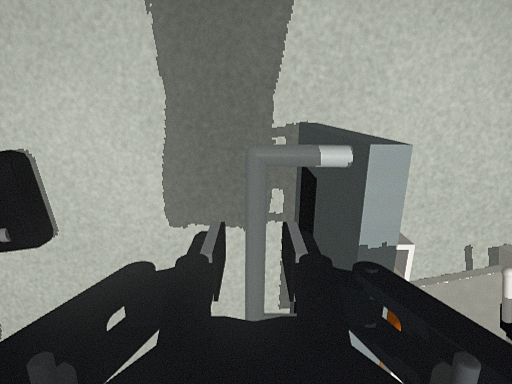

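The bar runs between the two pads, roughly midway (u≈258), clear of both.

```bash
python3 -m jog '[0,0,0.4,0,0,0, 0,0.3,0,0,0,0, 0,0.4,0,0,0,0, 0,0.3,0,0,0,0, 0,0,0,0,0,0]'
python3 -m jog '[0.1,0.3,0,0,0,1, 0.23,0.57,0,0,0,2, 0.45,1.13,0,0,0,4, 0.45,1.13,0,0,0,4, 0.45,1.13,0,0,0,4, 0.45,1.13,0,0,0,4]'
```

```text
time_s: 14.2
tool_pos: [0.4973, -0.0872, 0.1473]
ee_rot: [3.135, 0.0, 3.014]
wrist_force: [0.2, -0.2, 0.0]
grip_width: 0.0299
grip_force: 0.0
time_s: 14.8
tool_pos: [0.4906, -0.0302, 0.1476]
ee_rot: [3.136, -0.002, 2.678]
wrist_force: [0.5, -1.9, -1.1]
grip_width: 0.0298
grip_force: 1.0
```

```bash
python3 -m jog '[0.45,1.13,0,0,0,4, 0.45,1.13,0,0,0,4, 0.45,1.13,0,0,0,4, 0.45,1.13,0,0,0,4, 0.45,1.13,0,0,0,4, 0.45,1.13,0,0,0,4, 0.45,1.13,0,0,0,4, 0.23,0.57,0,0,0,2]'
python3 - <<'E'
from h import *
im=camera("top");im=camera("top");im=camera("top")
s=get_state();print(s["tool_pos"],np.degrees(s["ee_rot"]),s["wrist_force"])
cv2.imwrite("pics/t3.png",im[:,:,::-1])
H=np.array([.660,-.0475]); r=s["tool_pos"][:2]-H
print(np.linalg.norm(r),np.hypot(160,60),np.degrees(np.arctan2(r[1],r[0])))
E
```

```text
time_s: 15.6
tool_pos: [0.5181, 0.0563, 0.1479]
ee_rot: [3.138, -0.005, 2.155]
wrist_force: [-0.5, -1.2, 0.7]
grip_width: 0.0299
grip_force: 0.5
[0.51794958 0.05600738 0.14790542] [179.77674788  -0.29078867 123.71894776] [ 0.26176265  0.61884381 -0.41271671]
0.17576148319402485 170.88007490635061 143.92042891183485
```

```bash
python3 -m jog '[0.45,1.13,0,0,0,4, 0.45,1.13,0,0,0,4, 0.34,0.85,0,0,0,3, 0.11,0.28,0,0,0,1, 0,0,0,0,0,0]'
python3 -m jog '[0.11,0.28,0,0,0,1, 0.11,0.28,0,0,0,1, 0,0,0,0,0,0]'
python3 -m jog '[0.11,0.28,0,0,0,1, 0.11,0.28,0,0,0,1, 0,0,0,0,0,0]'
cat > st.py <<'E'
from h import *
S=[]
for i in range(3):
    camera("top"); S.append(get_state())
p=np.mean([s["tool_pos"] for s in S],0); f=np.mean([s["wrist_force"] for s in S],0); y=np.degrees(S[-1]["ee_rot"][2])
r=p[:2]-[.660,-.0475]; t=np.radians(y); Y=[np.sin(t),-np.cos(t)]
a=np.degrees(np.arctan2(r[1],r[0]))
print(S[-1]["time_s"],"pos",p.round(4),"yaw",y.round(2),"leaf(outer push)",(a-20.6-94.4).round(2),"fy tool",(f[:2]@Y).round(2),"f",f.round(2),"grip",S[-1]["grip_force"])
E
python3 st.py
```

```text
time_s: 16.25
tool_pos: [0.5408, 0.084, 0.1481]
ee_rot: [3.139, -0.006, 1.95]
wrist_force: [-0.2, -0.3, -0.5]
grip_width: 0.0296
grip_force: 0.0
time_s: 16.55
tool_pos: [0.5455, 0.0882, 0.1483]
ee_rot: [3.139, -0.006, 1.913]
wrist_force: [-1.0, -0.2, -0.4]
grip_width: 0.0302
grip_force: 0.0
time_s: 16.85
tool_pos: [0.5502, 0.0923, 0.1483]
ee_rot: [3.139, -0.006, 1.878]
wrist_force: [-0.4, 0.1, -0.2]
grip_width: 0.0296
grip_force: 0.0
17.0 pos [0.55   0.0922 0.1482] yaw 107.68 leaf(outer push) 13.23 fy tool -0.14 f [-0.12 -0.09  0.17] grip 0.0
```

```bash
python3 -m jog '[0.11,0.28,0,0,0,1, 0.11,0.28,0,0,0,1, 0,0,0,0,0,0]'
python3 -m jog '[0.11,0.28,0,0,0,1, 0.11,0.28,0,0,0,1, 0,0,0,0,0,0]'
python3 st.py
python3 -m jog '[0.11,0.28,0,0,0,1, 0,0,0,0,0,0]'; python3 st.py
```

```text
time_s: 17.3
tool_pos: [0.555, 0.0961, 0.1482]
ee_rot: [3.139, -0.006, 1.843]
wrist_force: [-0.0, -0.7, 0.1]
grip_width: 0.0298
grip_force: 0.0
time_s: 17.6
tool_pos: [0.5598, 0.0997, 0.1483]
ee_rot: [3.139, -0.006, 1.809]
wrist_force: [-0.3, 0.4, 0.1]
grip_width: 0.0305
grip_force: 0.0
17.75 pos [0.5595 0.0995 0.1483] yaw 103.68 leaf(outer push) 9.36 fy tool 0.2 f [ 0.3  -0.36 -0.21] grip 0.0
time_s: 17.95
tool_pos: [0.5621, 0.1013, 0.1483]
ee_rot: [3.139, -0.006, 1.791]
wrist_force: [0.2, 0.1, -0.6]
grip_width: 0.0304
grip_force: 0.0
18.1 pos [0.5619 0.1012 0.1483] yaw 102.67 leaf(outer push) 8.41 fy tool 0.23 f [0.24 0.01 0.53] grip 0.0
```

```bash
for i in 1; do python3 -m jog '[0.11,0.28,0,0,0,1, 0,0,0,0,0,0]'|grep force; python3 st.py;  python3 -m jog '[0.11,0.28,0,0,0,1, 0,0,0,0,0,0]' | grep force; python3 st.py; done; python3 - <<'E'
from h import *
c,im=snap("wrist","w7.png")
E
```

```text
wrist_force: [0.3, -0.8, -0.2]
grip_force: 0.1
18.45 pos [0.5644 0.1029 0.1483] yaw 101.67 leaf(outer push) 7.45 fy tool -0.15 f [-0.18  0.17 -0.32] grip 0.1370239444077015
wrist_force: [0.1, 0.1, 0.0]
grip_force: 0.2
18.8 pos [0.567  0.1046 0.1483] yaw 100.67 leaf(outer push) 6.46 fy tool -0.47 f [-0.38 -0.51  0.17] grip 0.17318612895905972
```

View pics/w7.png

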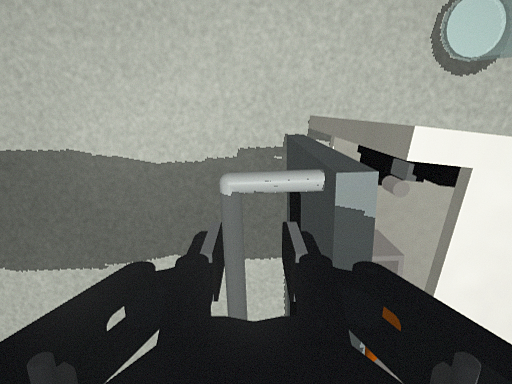

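The bar now rests on the outer pad (u≈225–245). The inner finger comes close to the leaf's face, so I narrow the opening before pushing on.

```bash
sed -i 's/20\.6/21.65/' st.py; python3 -m jog '[0,-0.35,0,0,0,0, 0,0,0,0,0,0]' 0.45 | egrep 'width|force'; python3 st.py
python3 -m jog '[0.11,0.28,0,0,0,1, 0,0,0,0,0,0]' | grep force; python3 st.py
python3 -m jog '[0.11,0.28,0,0,0,1, 0,0,0,0,0,0]' | grep force; python3 st.py
```

```text
wrist_force: [-1.8, -0.8, 0.6]
grip_width: 0.0231
grip_force: 0.6
19.2 pos [0.5631 0.1038 0.1483] yaw 100.66 leaf(outer push) 6.59 fy tool -1.12 f [-1.13 -0.07  0.28] grip 0.6140231899917126
wrist_force: [-1.6, -0.3, 0.6]
grip_force: 0.5
19.55 pos [0.5661 0.1056 0.1483] yaw 99.67 leaf(outer push) 5.47 fy tool -0.63 f [-0.7   0.32 -0.07] grip 0.3736840467900038
wrist_force: [-1.1, 0.0, 0.2]
grip_force: 0.4
19.9 pos [0.5687 0.1071 0.1483] yaw 98.67 leaf(outer push) 4.52 fy tool -0.5 f [-0.61  0.69 -0.42] grip 0.42141339741647243
```

```bash
for i in 1; do python3 -m jog '[0.05,0.14,0,0,0,0.5, 0,0,0,0,0,0]' | grep force; python3 -m jog '[0.05,0.14,0,0,0,0.5, 0,0,0,0,0,0]' | grep force; python3 st.py;  python3 -m jog '[0.05,0.14,0,0,0,0.5, 0,0,0,0,0,0]' | grep force; python3 -m jog '[0.05,0.14,0,0,0,0.5, 0,0,0,0,0,0]' | grep force;  python3 st.py; done
```

```text
wrist_force: [-1.4, -0.0, 0.3]
grip_force: 0.7
wrist_force: [-2.2, 0.6, -0.0]
grip_force: 0.8
20.45 pos [0.5712 0.1084 0.1483] yaw 97.67 leaf(outer push) 3.61 fy tool -1.36 f [-1.51  1.03 -0.23] grip 0.6544235721230507
wrist_force: [-2.8, 1.6, -0.1]
grip_force: 0.8
wrist_force: [-1.6, 0.6, -0.8]
grip_force: 0.9
21.0 pos [0.5739 0.1097 0.1484] yaw 96.66 leaf(outer push) 2.65 fy tool -1.68 f [-1.75  0.48 -0.35] grip 0.7109994627535343
```

Pin force is there (1–2 N). I keep stepping.

```bash
for i in 1; do python3 -m jog '[0.05,0.14,0,0,0,0.5, 0,0,0,0,0,0]' | grep force; python3 -m jog '[0.05,0.14,0,0,0,0.5, 0,0,0,0,0,0]' | grep force; python3 st.py;  python3 -m jog '[0.05,0.14,0,0,0,0.5, 0,0,0,0,0,0]' | grep force; python3 -m jog '[0.05,0.14,0,0,0,0.5, 0,0,0,0,0,0]' | grep force;  python3 st.py; done
```

```text
wrist_force: [-1.6, 0.9, -0.8]
grip_force: 0.9
wrist_force: [-2.2, 0.7, -0.4]
grip_force: 0.9
21.55 pos [0.5766 0.1111 0.1484] yaw 95.66 leaf(outer push) 1.7 fy tool -1.65 f [-1.75  1.01  0.04] grip 0.7395147532224655
wrist_force: [-2.0, 1.8, 0.1]
grip_force: 0.9
wrist_force: [-2.6, 0.7, -0.5]
grip_force: 0.9
22.1 pos [0.5793 0.1123 0.1484] yaw 94.67 leaf(outer push) 0.74 fy tool -1.5 f [-1.54  0.4   0.06] grip 0.7640303671360016
```

```bash
for i in 1; do python3 -m jog '[0.05,0.14,0,0,0,0.5, 0,0,0,0,0,0]' | grep force; python3 -m jog '[0.03,0.07,0,0,0,0.25, 0,0,0,0,0,0]' | grep force;  python3 -m jog '[0.02,0.07,0,0,0,0.25, 0,0,0,0,0,0]' | grep force; python3 -m jog '[0.03,0.07,0,0,0,0.25, 0,0,0,0,0,0]' | grep force;  python3 st.py; done
```

```text
wrist_force: [-2.4, 1.6, 0.5]
grip_force: 1.0
wrist_force: [-2.0, 0.9, 1.2]
grip_force: 1.0
wrist_force: [-2.5, 2.0, -0.0]
grip_force: 1.1
wrist_force: [-3.6, 1.1, 0.6]
grip_force: 1.8
23.05 pos [0.5824 0.1138 0.1483] yaw 93.42 leaf(outer push) -0.35 fy tool -3.84 f [-3.87  0.43  0.55] grip 1.868412047624588
```

```bash
for i in 1; do python3 -m jog '[0.03,0.07,0,0,0,0.25, 0,0,0,0,0,0]' | grep force;  python3 -m jog '[0.02,0.07,0,0,0,0.25, 0,0,0,0,0,0]' | grep force; python3 -m jog '[0.03,0.07,0,0,0,0.25, 0,0,0,0,0,0]' | grep force;  python3 st.py; done
```

```text
wrist_force: [-5.5, 0.1, 1.9]
grip_force: 2.8
wrist_force: [-6.8, -0.8, 2.2]
grip_force: 3.8
wrist_force: [-8.9, -1.2, 3.0]
grip_force: 4.8
23.8 pos [0.5831 0.1141 0.1482] yaw 92.65 leaf(outer push) -0.59 fy tool -9.38 f [-9.3  -2.05  3.67] grip 4.710857570171356
```

```bash
for i in 1; do python3 -m jog '[0.02,0.06,0,0,0,0.2, 0,0,0,0,0,0]' | grep force;  python3 -m jog '[0.02,0.06,0,0,0,0.2, 0,0,0,0,0,0]' | grep force;   python3 st.py; done
```

```text
wrist_force: [-8.9, -2.4, 3.8]
grip_force: 5.3
wrist_force: [-11.3, -2.2, 4.1]
grip_force: 5.4
24.35 pos [0.5839 0.1145 0.1482] yaw 92.24 leaf(outer push) -0.89 fy tool -10.54 f [-10.46  -2.45   3.89] grip 5.380514860153198
```

```bash
for i in 1; do python3 -m jog '[0.02,0.06,0,0,0,0.2, 0,0,0,0,0,0]' | grep force;  python3 st.py; python3 -m jog '[0.02,0.06,0,0,0,0.2, 0,0,0,0,0,0]' | grep force;   python3 st.py; done
```

```text
wrist_force: [-10.2, -1.7, 4.6]
grip_force: 5.3
24.7 pos [0.5846 0.1148 0.1482] yaw 92.05 leaf(outer push) -1.12 fy tool -10.28 f [-10.24  -1.33   4.25] grip 5.248851925134659
wrist_force: [-9.2, -0.6, 4.2]
grip_force: 4.9
25.05 pos [0.5854 0.1152 0.1482] yaw 91.85 leaf(outer push) -1.4 fy tool -9.81 f [-9.79 -0.82  4.27] grip 4.821093678474426
```

```bash
for i in 1; do python3 -m jog '[0.02,0.06,0,0,0,0.2, 0,0,0,0,0,0]' | grep force;  python3 st.py; python3 -m jog '[0.02,0.06,0,0,0,0.2, 0,0,0,0,0,0]' | grep force;   python3 st.py; done
```

```text
wrist_force: [-8.3, -0.0, 2.4]
grip_force: 4.2
25.4 pos [0.5863 0.1156 0.1483] yaw 91.65 leaf(outer push) -1.71 fy tool -8.54 f [-8.53 -0.33  2.39] grip 4.189671277999878
wrist_force: [-7.3, 0.7, 2.4]
grip_force: 3.5
25.75 pos [0.5872 0.116  0.1483] yaw 91.46 leaf(outer push) -2.06 fy tool -7.16 f [-7.18  0.62  2.22] grip 3.4164592623710632
```

```bash
for i in 1; do python3 -m jog '[0.01,0.04,0,0,0,0.1, 0,0,0,0,0,0]' | grep force;  python3 st.py; python3 -m jog '[0.01,0.04,0,0,0,0.1, 0,0,0,0,0,0]' | grep force;   python3 st.py; done
```

```text
wrist_force: [-5.2, 1.4, 1.3]
grip_force: 3.0
26.1 pos [0.5879 0.1163 0.1483] yaw 91.36 leaf(outer push) -2.29 fy tool -5.93 f [-5.98  1.94  1.45] grip 2.887488976120949
wrist_force: [-4.5, 2.9, 0.2]
grip_force: 2.4
26.45 pos [0.5886 0.1166 0.1484] yaw 91.27 leaf(outer push) -2.53 fy tool -5.13 f [-5.18  2.13  0.55] grip 2.349177673459053
```

```bash
for i in 1; do python3 -m jog '[0.01,0.04,0,0,0,0.1, 0,0,0,0,0,0]' | grep force;  python3 st.py; python3 -m jog '[0.01,0.04,0,0,0,0.1, 0,0,0,0,0,0]' | grep force;   python3 st.py; done
```

```text
wrist_force: [-2.8, 2.9, -0.3]
grip_force: 1.5
26.8 pos [0.5895 0.1165 0.1484] yaw 91.16 leaf(outer push) -2.8 fy tool -2.58 f [-2.63  2.03 -0.49] grip 0.9794878587126732
wrist_force: [0.1, 0.3, -0.3]
grip_force: 0.0
27.15 pos [0.5904 0.1163 0.1486] yaw 91.05 leaf(outer push) -3.02 fy tool 0.37 f [ 0.37 -0.   -0.65] grip 0.0
```

Snap felt: the force went to zero. I back off slightly, wait with the hand clear, and measure the bar between the pads.

```bash
python3 -m jog '[0,-0.3,0,0,0,0, 0,0,0,0,0,0, 0,0,0,0,0,0, 0,0,0,0,0,0, 0,0,0,0,0,0, 0,0,0,0,0,0, 0,0,0,0,0,0]' | egrep 'width|force'; python3 st.py; python3 - <<'E'
from h import *
w7=cv2.imread("pics/w7.png")
c,im=snap("wrist","w8.png"); im=im[:,:,::-1]
for v in (215,):
  print("old",w7[v,200:310:3].mean(1).astype(int)); print("new",im[v,200:310:3].mean(1).astype(int))
  print("new hue b-r",(im[v,200:310:3,0].astype(int)-im[v,200:310:3,2]))
E
```

```text
wrist_force: [-0.3, -0.2, 0.3]
grip_width: 0.0234
grip_force: 0.0
28.0 pos [0.5867 0.1165 0.1484] yaw 91.07 leaf(outer push) -1.98 fy tool -0.22 f [-0.22  0.05  0.28] grip 0.0
old [ 97 101  96  96  97  95  98  93  99 107 104 102 103  99  90  95 102  97
 104 100  97 100  98  97  99  88  92  99  92  59  13  15  22  19  68  63
  63]
new [ 93  90  93  84  91  88  84  85  84  93  83  91  85  92  82  94  98 100
  96  88  91  83  87  91  83  84  89  85  89  94  89  89  57  60  14  26
  12]
new hue b-r [-2 -5 -3 -5 -2 -5 -5 -4 -5 -4 -8 -3 -1 -3 -1  1  3 -1 -1  3 -1  0  3 -5
 -4 -2 -5 -5 -3 -7 -5 -4  6  2  2  5  5]
```

The bar lies clear of both pads (u≈245–266), which puts the leaf at about -4.3°, matching the predicted shut rest. It has held on its own for about 1 s. Next I pull it open.

```bash
python3 -m jog '[0,0,0,0,0,0, 0,0,0,0,0,0, 0,0,0,0,0,0, 0,-0.3,0,0,0,0, 0,-0.2,0,0,0,0, 0,0,0,0,0,0]' | grep force; python3 st.py
python3 -m jog '[-0.05,-0.14,0,0,0,-0.5, -0.05,-0.14,0,0,0,-0.5, 0,0,0,0,0,0]' | grep force; python3 st.py
python3 -m jog '[-0.05,-0.14,0,0,0,-0.5, -0.05,-0.14,0,0,0,-0.5, 0,0,0,0,0,0]' | grep force; python3 st.py
```

```text
wrist_force: [-0.0, -0.2, 0.8]
grip_force: 0.0
28.8 pos [0.5816 0.1164 0.1485] yaw 91.06 leaf(outer push) -0.5 fy tool 0.2 f [0.2  0.12 0.08] grip 0.0
wrist_force: [3.0, 1.3, -1.8]
grip_force: 1.5
29.25 pos [0.5794 0.1154 0.1485] yaw 92.06 leaf(outer push) 0.28 fy tool 3.34 f [ 3.29  1.4  -1.92] grip 1.832439824938774
wrist_force: [2.2, -1.6, -0.6]
grip_force: 1.6
29.7 pos [0.5763 0.1139 0.1485] yaw 93.04 leaf(outer push) 1.37 fy tool 3.01 f [ 3.09 -1.53 -0.82] grip 1.5241111814975739
```

```bash
python3 -m jog '[-0.05,-0.14,0,0,0,-0.5, -0.05,-0.14,0,0,0,-0.5, -0.05,-0.14,0,0,0,-0.5, -0.05,-0.14,0,0,0,-0.5,0,0,0,0,0,0]' | grep force; python3 st.py
python3 -m jog '[-0.05,-0.14,0,0,0,-0.5, -0.11,-0.28,0,0,0,-1, -0.11,-0.28,0,0,0,-1, -0.11,-0.28,0,0,0,-1, -0.11,-0.28,0,0,0,-1,0,0,0,0,0,0]' | grep force; python3 st.py
```

```text
wrist_force: [-1.7, -1.0, 0.2]
grip_force: 0.6
30.35 pos [0.5703 0.1118 0.1483] yaw 95.06 leaf(outer push) 3.34 fy tool -1.3 f [-1.26 -0.48  0.04] grip 0.7478390447795391
wrist_force: [-0.1, -0.4, -0.0]
grip_force: 0.0
31.1 pos [0.5588 0.1054 0.1484] yaw 99.55 leaf(outer push) 7.44 fy tool -0.27 f [-0.25 -0.17  0.14] grip 0.23569936864078045
```

```bash
python3 -m jog '[-0.25,-0.55,0,0,0,-2, -0.39,-0.83,0,0,0,-3, -0.53,-1.1,0,0,0,-4, -0.53,-1.1,0,0,0,-4, -0.53,-1.1,0,0,0,-4, -0.53,-1.1,0,0,0,-4, -0.53,-1.1,0,0,0,-4, -0.53,-1.1,0,0,0,-4]' | grep force; python3 st.py
python3 -m jog '[-0.25,-0.55,0,0,0,-2, -0.39,-0.83,0,0,0,-3, -0.53,-1.1,0,0,0,-4, -0.53,-1.1,0,0,0,-4, -0.53,-1.1,0,0,0,-4, -0.53,-1.1,0,0,0,-4, -0.53,-1.1,0,0,0,-4, -0.53,-1.1,0,0,0,-4]' | grep force; python3 st.py
```

```text
wrist_force: [-0.0, 1.9, -0.1]
grip_force: 1.1
32.05 pos [0.4995 0.0399 0.148 ] yaw 128.42 leaf(outer push) 35.37 fy tool -0.35 f [-0.18 -0.33  0.17] grip 0.0
wrist_force: [-0.8, 2.9, 0.7]
grip_force: 1.0
33.0 pos [ 0.4804 -0.0451  0.1473] yaw 157.34 leaf(outer push) 63.19 fy tool -0.53 f [ 0.05 -0.59 -0.17] grip 0.0
```

```bash
python3 -m jog '[-0.39,-0.83,0,0,0,-3, -0.53,-1.1,0,0,0,-4, -0.39,-0.83,0,0,0,-3, -0.12,-0.28,0,0,0,-1, 0,0,0,0,0,0, 0,0.5,0,0,0,0, 0,0,0,0,0,0]' | grep force; python3 st.py
python3 -m jog '[0,0,-1,0,0,0, 0,0,-2,0,0,0, 0,0,-3,0,0,0, 0,0,-4,0,0,0, 0,0,-4,0,0,0, 0,0,0,0,0,0]' | grep force
python3 st.py
```

```text
wrist_force: [0.4, -0.1, -0.6]
grip_force: 0.0
33.85 pos [ 0.4849 -0.0725  0.1472] yaw 168.56 leaf(outer push) -287.93 fy tool -0.32 f [ 0.3  -0.39  0.39] grip 0.0
wrist_force: [1.4, -1.2, -0.8]
grip_force: 0.0
34.6 pos [ 0.4853 -0.074   0.2887] yaw 168.55 leaf(outer push) -287.42 fy tool 0.11 f [ 0.62 -0.02 -0.63] grip 0.0
```

```bash
python3 -m jog '[1.5,-4,0,0,0,0, 1.5,-4,0,0,0,0, 1.5,-4,0,0,0,0, 1.5,-4,0,0,0,0, 1,-3,0,0,0,0, 0,0,0,0,0,0]' | grep force
python3 - <<'E'
from h import *
for n in("top","scene"):
  c,im=snap(n,n+"9.png")
  th=np.radians(94.4+70); u=np.array([np.cos(th),np.sin(th)]); nn=np.array([u[1],-u[0]]); H=np.array([.660,-.0475])
  pk=H+.095*u+.02*nn; q=proj(c,[*pk,.176]); x,y=q.astype(int)
  w=im[y-14:y+15,x-14:x+15]; m=(w.min(2)>185).astype(np.uint8)
  k=cv2.connectedComponentsWithStats(m)
  print(n,pk,q,[(a[4],(b+[x-14,y-14]).round(1)) for a,b in zip(k[2][1:],k[3][1:])], "at z.176:",[ray(c,b+[x-14,y-14],.176).round(3) for a,b in zip(k[2][1:],k[3][1:]) if a[4]>15])
  r=(w[...,0].astype(int)-w[...,2]>30); print("amber px",r.sum())
E
```

```text
wrist_force: [0.3, -0.2, 0.2]
grip_force: 0.0
top [ 0.57387795 -0.00268937] [251.13582679 205.10611713] [] at z.176: []
amber px 18
scene [ 0.57387795 -0.00268937] [254.23111052 190.07040663] [(np.int32(172), array([255.2, 189.5])), (np.int32(1), array([245., 195.])), (np.int32(1), array([244., 197.])), (np.int32(3), array([241., 202.])), (np.int32(3), array([246.7, 203.7]))] at z.176: [array([ 0.576, -0.005,  0.176])]
amber px 80
```

```bash
python3 - <<'E'
from h import *
im=cv2.imread("pics/top9.png"); w=im[193:218,238:264]; 
for t in(150,165,175):
  k=cv2.connectedComponentsWithStats((w.min(2)>t).astype(np.uint8)); i=1+np.argmax(k[2][1:,4]); uv=k[3][i]+[238,193]; print(t,k[2][i],uv,tri(cam("top"),uv,cam("scene"),(255.2,189.5)))
E
```

```text
150 [  3   4  19  21 196] [250.23979592 206.30612245] [ 0.56888126 -0.00343712  0.19520939]
165 [  8   5  12  13 122] [251.40983607 204.18032787] [ 0.57764929 -0.0037887   0.17014541]
175 [ 9  6 11 12 91] [251.52747253 204.83516484] [ 0.57432913 -0.00457074  0.18056724]
```

The two views put the cap at (0.575, -0.004, 0.175), so the bottle is upright in its pocket and the leaf stands at about 70°.

```bash
python3 -c "
from bench import job; print(job.sign_off())"
```

```text
the job is handed in; nothing more can be done
None
```

The job is handed in: the catch snapped and held the loaded door shut with the hand off for over a second, and the door now stands about 70° open with the amber bottle upright in its pocket and the gripper clear.

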